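Find the line that does not rock

ROBOT

A 6-joint arm with a two-finger parallel gripper is mounted at the origin on the work surface. World frame = base frame: x ahead of the robot, y to its left, z up, the work surface at z = 0. Lengths are in mm, angles in rad, forces in N, time in s.
With the tool pointing down it reaches from about 300 to 875 mm from the base axis. Payload 4.2 kg.
Tool frame: the origin (TCP) lies at the very end of the fingers, on their centre line; the grasp point (between the pads) lies 19 mm behind it (env.tcp_to_grasp is the distance from the TCP to the grasp point, in mm); z points along the fingers, x is the direction in which the jaws open and shut, and the axes are right-handed (so a half turn about z gives the same grasp; the last joint's range is limited). The gripper opens to 85 mm and grips with 20 to 120 N. Pads are 22 mm wide; open, the fingers measure 114 mm over their backs; the gripper's body (76 mm by 85 mm) begins 54 mm behind the grasp point. The pads swing forward as they close: fully open they stand 13 mm farther back than shut.
Start: joints at [1.085, 0.32, 1.565, -0, 1.257, -0.02], TCP at [258.258, 513.755, 231.338] pointing down, gripper open.
Joint ranges: [-3.11, 3.11], [-0.84, 2.01], [0.21, 2.61], [-1.34, 4.49], [0.05, 2.63], [-2.56, 2.56]. Speed limits (rad/s): [2.57, 2.57, 3.14, 3.14, 3.14, 3.14].

INTERFACE

Orientations are given as a rotation vector (axis times angle).
In Python, from cell import env, eyes gives the robot as it stands.
- The arm moves only by the tool jog_arm, never from a script. Its argument "moves" is text: rows parted by semicolons, each of 5 numbers parted by spaces: the finger opening in cm, from 0 to 8.54, then the shift along the tool's x, y, z in cm, then the turn about the tool's z in rad. A call has 1 to 12 rows; each row shifts and turns the commanded pose from where the row before left it, along the tool's axes as they then stand; what a row does not reach is not made up. A row lasts 1/12 s, in which the tool goes at most 41.7 mm and 7.16 degrees, less where a joint would pass 70% of its speed; a pose out of reach is approached as far as the arm can. A call is refused whole if a number of a shift passes 4.17 or a number of a turn 0.125, either way. A call with a gripper value outside its range is refused whole. The fingers move at their own pace and stop on an object; "grip_force" is the grip in N (left out, the last holds). Time passes only in rows, so rows that do not move let the fingers close. It gives the time, the measured TCP pose, the force and the opening at its end, in the units of the state.
- env.read_state(): the state, without advancing time (a new reading comes with each control period).
- eyes.get_image(name): name is "scene" or "top"; returns a dict with "pixels" (480x640x3 uint8, blue, green, red), "fx", "fy", "cx", "cy" (pixels), "position" and "rotation" of the camera in the world. Camera axes: x right, y down, z forward; pixel columns grow to the right and rows downward; lengths in mm; the calibration is good to about 2 mm. A picture is of the moment at which its call begins. There is no depth.
- env.finish_job(): hands the job in, once; it reports no verdict.
The state is a dict: "t": time; "q": joint angles; "dq": joint speeds; "joint_efforts": joint torques, N m; "eef_pos": TCP position; "orientation": TCP orientation; "force": force on the tool from outside, world axes, zero at the start; "ft_torque": the same for the moment, N m; "finger_gap": finger opening in mm.
Only numpy, scipy, OpenCV 4.12 (cv2) and the standard library are available. Lean on these libraries where they do the work, as an engineer would, in place of code of your own. Each camera call takes 0.05 s, during which the arm holds its last target. There are 200 camera calls.

TASK

Three lines with coloured marks on the cave model's base plate show where its back wall could be glued, but hidden swellings in the clay spoil two of them. Lay (do not drop) the steel straightedge along a line, centred on it and let go, then press gently on its end with the hanging hole and after that on its other end to feel whether it rocks. Try the lines until you find the one where it does not rock, and leave the straightedge lying there, without marking the soft clay or disturbing the other things on the table.

Things in the scene. Friction and masses are not known exactly. Their poses are not given: they have to be found in the camera images.
- straightedge: Steel straightedge bar, 240 mm long (its x axis), 36 mm wide (y), 6 mm thick, about 0.4 kg; loose, starts lying flat on the table. In the middle of its top is a black finger grip, 90 mm long, 14 mm wide, rising 14 mm above the bar (20 mm above the underside): take it there, across its 14 mm. Origin: centre of the underside, z up. The two ends of the bar are bare for 75 mm.
- hole_end (a point): Middle of the short edge of the straightedge's underside at the end with the round dark hanging hole (120 mm from the centre, along +x of the straightedge).
- plain_end (a point): Middle of the short edge of the straightedge's underside at its other, plain end (120 mm from the centre, along -x).
- plate: The model's base plate, fixed to the table: plywood with a layer of soft clay, 240 mm (x) by 300 mm (y), its face 18 mm above the table. Origin: centre of its underside. Three marked lines run across it parallel to its y axis, 65 mm apart. Clay spikes up to 36 mm tall stand along its +x border. More than 25 N between straightedge and plate marks the clay; a test push of 4 to 8 N, kept for half a second, is right.
- line_1 (a point): Middle of the blue line (each line is marked by a 68 mm stroke at both its ends), on the clay face, the line nearest the robot (at x = -65 mm on the plate); axes as the plate's: the line runs along y, z up. Two of the three lines (which ones varies) run over a smooth swelling of the clay, 3 mm high and 48 mm across, within 4 mm of the line, 24 to 38 mm to one or the other side of its middle.
- line_2 (a point): Middle of the red line, on the clay face, at the middle of the plate; axes as the plate's. On a line with a swelling the straightedge rests on the swelling and one of its ends; its other end stands 4 to 5 mm up, and a push of 1 to 4 N there tips it down by about 3 mm. On the sound line both ends are firm.
- line_3 (a point): Middle of the green line, on the clay face (at x = +65 mm on the plate); axes as the plate's. The clay spikes stand 41 mm beyond it.
- brown_cone: Bystander: loose brown clay spike, 55 mm tall, 28 mm across the foot, standing on the table. Origin under its foot. Leave it alone.
- white_cone: Bystander: loose white clay spike, 45 mm tall, 26 mm across the foot. Origin under its foot. Leave it alone.
- glue_stick: Bystander: upright yellow glue stick, 27 mm across, 90 mm tall. Origin under its foot. Leave it alone.
- clay_tub: Bystander: round clear tub of clay pieces, 112 mm across the rim, 65 mm tall. Origin under its foot. Leave it alone.
Things that resemble listed ones, but are neither listed nor needed, are in the scene too. Several things have the shape of the straightedge; the one meant has the colours described above.

How it is judged:
By the outcome, as a careful person would: the job done as asked, in the order asked, and still so for the second after the job is handed in, with the robot touching nothing.
It also fails if it takes over 72 s, if anything falls off the work surface, if the arm or the gripper's body presses on something with over 40 N, if the wrist force passes 120 N, or if a joint passes its speed limit or range.

## Working session

There is one attempt and no reset: what is moved stays moved. The work goes in short steps, Python scripts to look and compute and a tool call to move; the robot and the scene stay as the last step left them, time stands still between calls to the robot, and variables do not carry over. Pictures are saved under pics/ and viewed, about 8 in all and at most 12, crops included, and the job is handed in when it is done.

Besides the shell and the picture viewer there is one more tool, called after "Call:" as name(argument=value, ...) on one line, values as JSON. jog_arm: Moves the arm, as the interface text tells. Its arguments: {"type":"object","properties":{"moves":{"type":"string"},"grip_force":{"type":"number"}},"required":["moves"]}

```bash
mkdir -p pics; python3 - <<'E'
from cell import env, eyes
import cv2,numpy as np
for n in ("scene","top"):
    im=eyes.get_image(n); cv2.imwrite(f"pics/{n}0.png",im["pixels"])
    print(n,im["fx"],im["fy"],im["cx"],im["cy"],np.round(im["position"],1),np.round(im["rotation"],4).tolist())
print(env.read_state())
E
```

```text
scene 434.1470783599364 434.1470783599364 321.16663954936257 234.79829261925724 [1057.5  123.5  713.1] [-1.5644, -2.0186, 0.7871]
top 450.19510146058855 450.19510146058855 317.34073389897117 241.79163950486372 [ 292.4   -2.  1150.1] [-2.1501, 2.1879, -0.1657]
{'t': 0.1, 'q': array([ 1.08501396e+00,  3.20216794e-01,  1.56552422e+00,  4.48456747e-06,
        1.25742906e+00, -1.99613871e-02]), 'dq': array([-0.00124804, -0.00151087, -0.00408558,  0.00031293,  0.00049815,
        0.00014334]), 'joint_efforts': array([ 2.34403175e-03, -4.16403258e+01, -2.34706664e+01,  7.50547042e-05,
        4.93524014e-03, -1.92954320e-05]), 'eef_pos': array([258.04638381, 513.37364543, 230.5855056 ]), 'orientation': array([ 2.67351348e+00,  1.64830736e+00, -2.13756401e-03]), 'force': array([-0.38399835, -1.16810813, -0.44996508]), 'ft_torque': array([0.01263176, 0.01638442, 0.01201114]), 'finger_gap': 85.84095011203696}
```

View pics/top0.png

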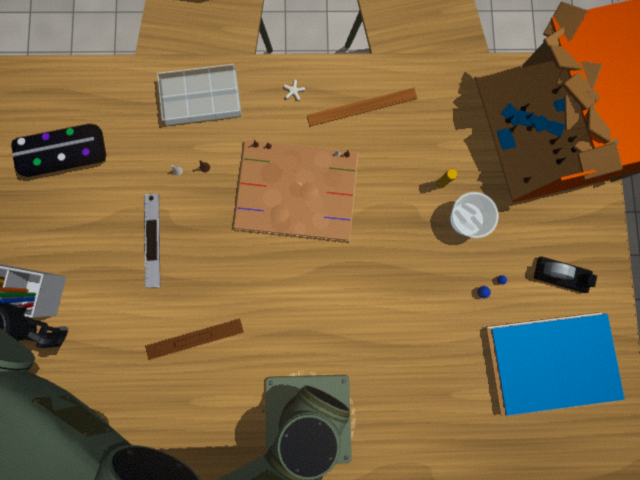

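View pics/scene0.png

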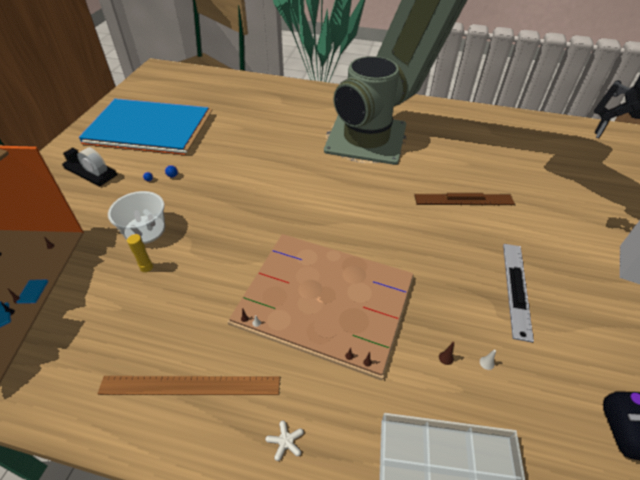

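The top view has the plate at about (297,190), with blue, red and green strokes. Three things have the straightedge's shape: 
- A grey steel bar with a black grip at (152,240), with a dark hole at its top end (152,198).
- A brown bar with a grip at (195,338).
- A wooden ruler at (362,107).

The steel one fits the description. I'll confirm it in a crop and measure.

```bash
cat > h.py <<'E'
from cell import env, eyes
import cv2,numpy as np
from scipy.spatial.transform import Rotation as R
def ray(im,uv,z):
    d=np.array([(uv[0]-im["cx"])/im["fx"],(uv[1]-im["cy"])/im["fy"],1.])
    d=R.from_rotvec(np.ravel(im["rotation"])).apply(d) if np.size(im["rotation"])==3 else np.array(im["rotation"])@d
    p=np.array(im["position"]); return p+d*(z-p[2])/d[2]
def proj(im,p):
    c=R.from_rotvec(np.ravel(im["rotation"])).inv().apply(np.array(p)-im["position"])
    return np.array([im["fx"]*c[0]/c[2]+im["cx"],im["fy"]*c[1]/c[2]+im["cy"]])
def blob(mask,off):
    n,l,s,c=cv2.connectedComponentsWithStats(mask.astype(np.uint8))
    return [(s[i,4],c[i]+off,l==i) for i in range(1,n) if s[i,4]>8]
E
python3 - <<'E'
from h import *
im=eyes.get_image("top"); p=im["pixels"]; hsv=cv2.cvtColor(p,cv2.COLOR_BGR2HSV)
# straightedge
x0,y0,x1,y1=138,185,170,295
c=hsv[y0:y1,x0:x1]; m=((c[...,1]<60)|(c[...,2]<50))
for a,cc,mk in blob(m,(x0,y0)):
    if a>300:
        ys,xs=np.nonzero(mk); r=cv2.minAreaRect(np.float32(np.c_[xs+x0,ys+y0])); print("bar",a,cc,r)
        W=np.array([ray(im,q,6)[:2] for q in cv2.boxPoints(r)]); print(W.round(1).tolist(), W.mean(0))
m=c[...,2]<60
for a,cc,mk in blob(m,(x0,y0)):
    ys,xs=np.nonzero(mk); r=cv2.minAreaRect(np.float32(np.c_[xs+x0,ys+y0])); W=np.array([ray(im,q,20)[:2] for q in cv2.boxPoints(r)])
    print("dark",a,cc.round(1),ray(im,cc,6 if a<60 else 20).round(1), W.round(1).tolist())
x0,y0,x1,y1=230,140,360,245
c=hsv[y0:y1,x0:x1].astype(int)
for n,m in (("blue",(c[...,0]>105)&(c[...,0]<150)&(c[...,1]>60)),("green",(c[...,0]>30)&(c[...,0]<90)&(c[...,1]>50)),("red",((c[...,0]>172)|(c[...,0]<4))&(c[...,1]>150))):
    for a,cc,mk in blob(m,(x0,y0)):
        ys,xs=np.nonzero(mk); 
        e=[np.r_[xs.min(),ys[xs==xs.min()].mean()]+(x0,y0),np.r_[xs.max(),ys[xs==xs.max()].mean()]+(x0,y0)]
        print(n,a,cc.round(1),ray(im,cc,18).round(1),[ray(im,q,18)[:2].round(1).tolist() for q in e])
A=cv2.resize(p[180:300,130:180],None,fx=4,fy=4,interpolation=cv2.INTER_CUBIC)
B=cv2.resize(p[130:250,225:365],None,fx=4,fy=4,interpolation=cv2.INTER_CUBIC)
cv2.imwrite("pics/crop1.png",np.hstack([A,B]))
E
```

```text
bar 1376 [151.59956395 240.7681686 ] ((151.587158203125, 240.49069213867188), (93.17874145507812, 14.648948669433594), 89.09062194824219)
[[567.3, 410.3], [567.5, 373.0], [328.6, 363.4], [328.7, 399.7]] [448.01431866 386.59534142]
dark 9 [150.7 197.9] [556.9 391.8   6. ] [[553.5, 391.2], [558.6, 386.3], [554.6, 382.4], [549.5, 387.3]]
dark 361 [151.  239.8] [446.5 383.4  20. ] [[496.2, 398.2], [496.8, 374.7], [397.9, 368.5], [397.4, 391.8]]
blue 36 [249.9 208.9] [522.3 136.2  18. ] [[526.2, 166.6], [518.9, 103.1]]
blue 35 [336.7 218.1] [495.3 -84.7  18. ] [[498.5, -52.2], [492.4, -116.1]]
```

View pics/crop1.png

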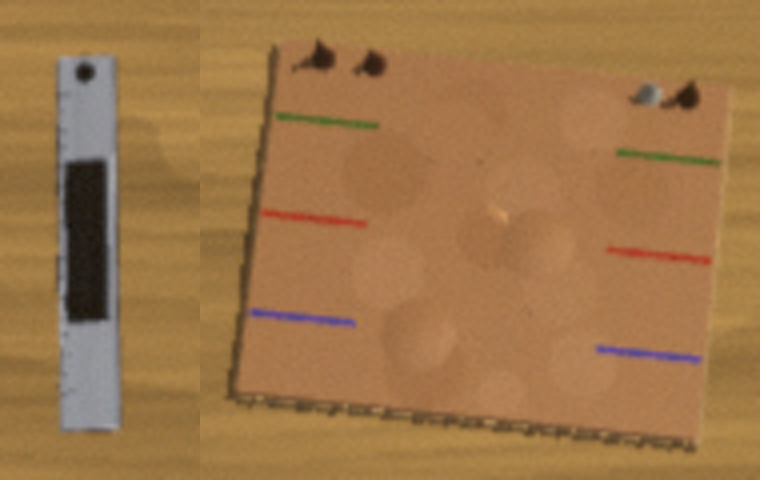

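The crop confirms the steel bar with the black grip and its hole at (151,198), so the hole end points along +x. The clay shading suggests swellings on blue (left of its middle) and red (right of its middle). I'll try green first, and measure it in both cameras.

```bash
cat >> h.py <<'E'
def plan(x,y,ang):
    s=env.read_state(); p=s["eef_pos"]; M=R.from_rotvec(s["orientation"]).as_matrix()
    a=np.arctan2(M[1,0],M[0,0]); d=np.array([x-p[0],y-p[1],0])
    t=-((ang-a+np.pi)%(2*np.pi)-np.pi)
    print("pos",p.round(1),"ang",a.round(4),"z",M[:,2].round(3),"turn about tool z",t.round(4),"shift cm in current tool axes",(M.T@d/10).round(3))
E
python3 - <<'E'
from h import *
for cam in("top","scene"):
    im=eyes.get_image(cam); p=im["pixels"].astype(int); B,G,Rr=p[...,0],p[...,1],p[...,2]
    x0,y0,x1,y1=(230,140,362,245) if cam=="top" else (228,235,415,380)
    for n,m in (("blue",(B>Rr)&(B>G+15)),("green",(G>Rr+5)&(G>B+5)),("red",(Rr>2.6*G)&(Rr>90))):
        for a,cc,mk in blob(m[y0:y1,x0:x1],(x0,y0)):
            ys,xs=np.nonzero(mk)
            e=[np.r_[xs.min(),ys[xs==xs.min()].mean()]+(x0,y0),np.r_[xs.max(),ys[xs==xs.max()].mean()]+(x0,y0)]
            print(cam,n,a,cc.round(1),ray(im,cc,18).round(1)[:2],[ray(im,q,18)[:2].round(1).tolist() for q in e])
    if cam=="scene":
        hsv=cv2.cvtColor(im["pixels"],cv2.COLOR_BGR2HSV); x0,y0,x1,y1=495,235,545,350
        c=hsv[y0:y1,x0:x1]; m=((c[...,1]<70)|(c[...,2]<50))
        for a,cc,mk in blob(m,(x0,y0)):
            if a>300:
                ys,xs=np.nonzero(mk); W=np.float32([ray(im,q,6)[:2] for q in np.c_[xs+x0,ys+y0]])
                print("bar",a,cc,cv2.minAreaRect(W))
plan(448,386.6,1.613)
E
```

```text
top blue 36 [249.9 208.9] [522.3 136.2] [[526.2, 166.6], [518.9, 103.1]]
top blue 35 [336.7 218.1] [495.3 -84.7] [[498.5, -52.2], [492.4, -116.1]]
scene blue 41 [286.5 254.6] [494.2 -82.2] [[490.6, -113.3], [498.0, -49.4]]
scene blue 51 [389.2 286.4] [521.4 139.1] [[518.9, 106.1], [524.7, 170.8]]
scene green 32 [259.8 303. ] [623.7 -95.4] [[620.0, -126.8], [627.6, -65.6]]
scene green 42 [369.6 340.8] [650.5 121.9] [[646.5, 90.7], [654.9, 153.8]]
bar 1854 [517.30097087 293.81283711] ((450.22601318359375, 389.9248962402344), (243.3727264404297, 38.12154769897461), 2.0685837268829346)
pos [258.1 513.6 230.9] ang 1.105 z [-0.    -0.001 -1.   ] turn about tool z -0.508 shift cm in current tool axes [-2.8160e+00  2.2666e+01  1.0000e-03]
```

Call:
jog_arm(moves="4 -0.4 3.2 0 0; 4 -0.4 3.2 0 0; 4 -0.4 3.2 0 0; 4 -0.4 3.2 0 0; 4 -0.4 3.2 0 0; 4 -0.4 3.2 0 0; 4 -0.4 3.2 0 0; 4 0 0 0 -0.101; 4 0 0 0 -0.101; 4 0 0 0 -0.101; 4 0 0 0 -0.101; 4 0 0 0 -0.101", grip_force=30)

```text
t: 1.25
eef_pos: [445.9, 387.9, 231.1]
orientation: [-2.172, -2.269, 0.001]
force: [0.4, 0.8, 0.3]
finger_gap: 39.9
```

```bash
python3 -c "
from h import *
plan(448.8,388,1.61)"
```

```text
pos [445.9 387.9 231.1] ang 1.6146 z [-0. -0. -1.] turn about tool z 0.0046 shift cm in current tool axes [-0.003  0.288 -0.   ]
```

Call:
jog_arm(moves="4 0 0.28 3.8 0.004; 4 0 0 3.8 0; 4 0 0 3.8 0; 4 0 0 3.8 0; 4 0 0 3.8 0; 4 0 0 0 0; 4 0 0 0 0")

```text
t: 1.83
eef_pos: [447.7, 387.5, 40.0]
orientation: [-2.182, -2.26, 0.007]
force: [0.9, -0.2, 0.3]
finger_gap: 39.8
```

```bash
python3 -c "
from h import *
plan(448.8,388,1.61)
a=eyes.get_image('top')['pixels'][170:310,95:215];b=eyes.get_image('scene')['pixels'][215:355,450:590]
f=lambda c:cv2.resize(c,None,fx=3,fy=3,interpolation=cv2.INTER_CUBIC)
cv2.imwrite('pics/c2.png',np.hstack([f(a),f(b)]))"
```

```text
pos [447.7 387.5  40. ] ang 1.606 z [-0.003 -0.003 -1.   ] turn about tool z -0.004 shift cm in current tool axes [ 0.046  0.111 -0.001]
```

View pics/c2.png

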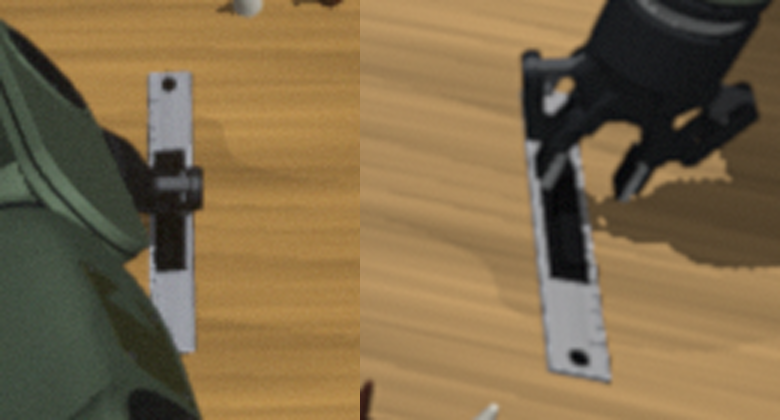

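```bash
python3 -c "
from h import *
s=eyes.get_image('scene');t=eyes.get_image('top')
print(proj(s,[447.7,387.5,40]),proj(t,[447.7,387.5,40]),proj(t,[447.7,387.5,90]))
for e in(120,-120,45,-45,109): 
  q=[448.8+e*np.cos(.039),388+e*np.sin(.039),20 if abs(e)==45 else 6]; print(e,((proj(s,q)-(450,215))*3+(360,0)).round(0),((proj(t,q)-(95,170))*3).round(0))
"
```

```text
[521.12602308 276.39964497] [146.52583883 238.23326612] [139.08349276 235.40384529]
120 [575. 371.] [166.  70.]
-120 [541.  88.] [170. 351.]
45 [571. 259.] [162. 154.]
-45 [557. 153.] [163. 260.]
109 [573. 356.] [167.  83.]
```

Call:
jog_arm(moves="4 0.05 0.1 1.0 -0.004; 4 0 0 1.0 0; 4 0 0 1.1 0; 4 0 0 0 0; 1 0 0 0 0; 1 0 0 0 0; 1 0 0 0 0; 1 0 0 0 0; 1 0 0 0 0; 1 0 0 0 0; 1 0 0 0 0; 1 0 0 0 0", grip_force=40)

```text
t: 3.03
eef_pos: [449.7, 388.8, 10.3]
orientation: [2.177, 2.265, 0.0]
force: [0.9, -0.8, -1.8]
finger_gap: 12.5
```

Call:
jog_arm(moves="1 0 0 -0.5 0; 1 0 0 -1.5 0; 1 0 0 -2 0; 1 0 0 -2 0; 1 0 0 -2 0; 1 0 0 -2 0; 1 0 0 0 0; 1 0 0 0 0; 1 0 0 0 0")

```text
t: 3.78
eef_pos: [448.8, 388.1, 109.1]
orientation: [-2.177, -2.264, 0.004]
force: [0.4, 0.2, -3.1]
finger_gap: 12.6
```

```bash
python3 -c "
from h import *
plan(637.5,11.7,-.122)
a=eyes.get_image('top');b=eyes.get_image('scene')
f=lambda c:cv2.resize(c,None,fx=3,fy=3,interpolation=cv2.INTER_CUBIC)
cv2.imwrite('pics/c3.png',np.hstack([f(a['pixels'][170:310,95:215]),f(b['pixels'][215:355,450:590])]))"
```

```text
pos [448.8 388.1 109.1] ang 1.61 z [-0.002 -0.002 -1.   ] turn about tool z 1.732 shift cm in current tool axes [-3.8350e+01  1.7384e+01  2.2000e-02]
```

View pics/c3.png

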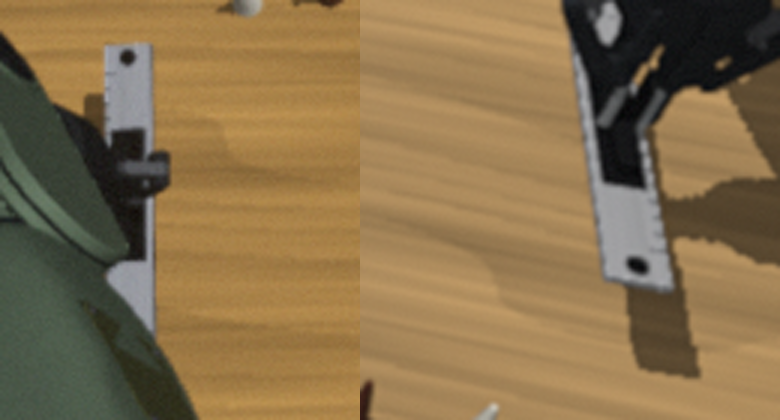

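Call:
jog_arm(moves="1 -1.6 0.7 0 0; 1 -3.2 1.45 0 0; 1 -3.2 1.45 0 0; 1 -3.2 1.45 0 0; 1 -3.2 1.45 0 0; 1 -3.2 1.45 0 0; 1 -3.2 1.45 0 0; 1 -3.2 1.45 0 0; 1 -3.2 1.45 0 0; 1 -3.2 1.45 0 0; 1 -3.2 1.45 0 0; 1 -3.2 1.45 0 0")

```text
t: 4.88
eef_pos: [630.2, 25.9, 108.7]
orientation: [-2.176, -2.263, 0.003]
force: [0.6, 0.0, -3.1]
finger_gap: 12.6
```

Call:
jog_arm(moves="1 -1.6 0.7 0 0.06; 1 0 0 0 0.12; 1 0 0 0 0.12; 1 0 0 0 0.12; 1 0 0 0 0.12; 1 0 0 0 0.12; 1 0 0 0 0.12; 1 0 0 0 0.12; 1 0 0 0 0.12; 1 0 0 0 0.12; 1 0 0 0 0.12; 1 0 0 0 0.12")

```text
t: 5.88
eef_pos: [637.2, 11.9, 108.5]
orientation: [-3.121, -0.351, 0.005]
force: [0.2, 0.2, -3.8]
finger_gap: 12.6
```

Call:
jog_arm(moves="1 0 0 0 0.12; 1 0 0 0 0.12; 1 0 0 0 0.06; 1 0 0 0 0; 1 0 0 0 0; 1 0 0 0 0")

```text
t: 6.38
eef_pos: [637.7, 11.9, 109.4]
orientation: [-3.14, 0.108, 0.002]
force: [-0.3, 0.3, -3.8]
finger_gap: 12.7
```

```bash
python3 -c "
from h import *
plan(637.5,11.7,-.122)
a=eyes.get_image('top');b=eyes.get_image('scene')
f=lambda c:cv2.resize(c,None,fx=2,fy=2,interpolation=cv2.INTER_CUBIC)
cv2.imwrite('pics/c4.png',np.hstack([f(a['pixels'][100:270,210:385]),f(b['pixels'][210:380,210:435])]))"
```

```text
pos [637.7  11.9 109.4] ang -0.0686 z [-0.001  0.    -1.   ] turn about tool z 0.0534 shift cm in current tool axes [-0.014  0.02   0.   ]
```

View pics/c4.png

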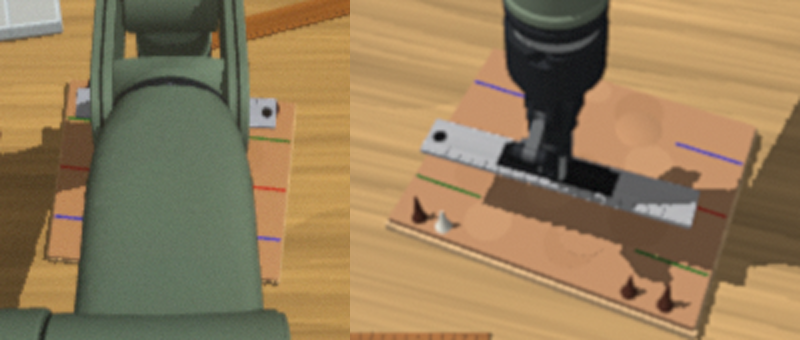

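```bash
python3 -c "
from h import *
b=eyes.get_image('scene')
P=[ray(b,(210+(x-350)/2,210+y/2),105.1) for x,y in((428,135.5),(695,206))]
print(P,(P[0]+P[1])/2,P[1]-P[0],np.linalg.norm(P[1]-P[0]))
a=eyes.get_image('top')
P=[ray(a,(210+x/2,100+y/2),105.1) for x,y in((277,112),(77,103))]
print(P,(P[0]+P[1])/2,P[1]-P[0],np.linalg.norm(P[1]-P[0]))
"
```

```text
[array([ 632.76484435, -104.11830287,  105.1       ]), array([645.51009331, 133.96737834, 105.1       ])] [639.13746883  14.92453774 105.1       ] [ 12.74524895 238.08568121   0.        ] 238.426577733477
[array([ 630.57338936, -110.38426906,  105.1       ]), array([644.24012381, 128.99033827, 105.1       ])] [637.40675658   9.3030346  105.1       ] [ 13.66673445 239.37460733   0.        ] 239.76443077917372
```

Call:
jog_arm(moves="1 -0.02 0.02 0 0.056; 1 0 0 1.2 0; 1 0 0 2 0; 1 0 0 2 0; 1 0 0 1.6 0; 1 0 0 0.6 0; 1 0 0 0.2 0; 1 0 0 0 0; 1 0 0 0 0; 1 0 0 0 0")

```text
t: 7.42
eef_pos: [638.8, 11.7, 35.7]
orientation: [-3.135, 0.198, -0.004]
force: [-0.4, -0.4, -3.2]
finger_gap: 12.5
```

```bash
python3 -c "
from h import *
plan(637.5,11.7,-.122)
b=eyes.get_image('scene')
f=lambda c:cv2.resize(c,None,fx=3.5,fy=3.5,interpolation=cv2.INTER_CUBIC)
cv2.imwrite('pics/c5.png',f(b['pixels'][220:390,210:435]))"
```

```text
pos [638.8  11.7  35.7] ang -0.126 z [ 0.003  0.    -1.   ] turn about tool z -0.004 shift cm in current tool axes [-0.128  0.016 -0.   ]
```

View pics/c5.png

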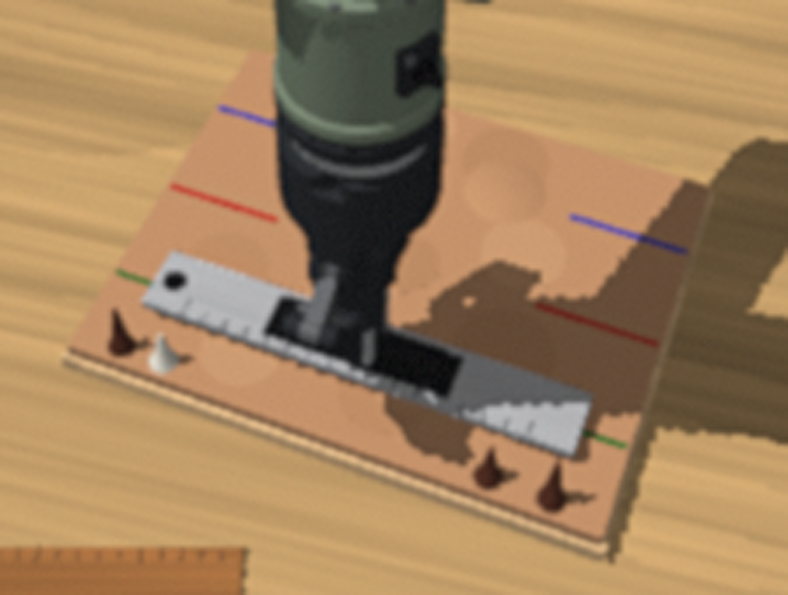

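Call:
jog_arm(moves="1 -0.12 0.02 0.3 0; 1 0 0 0.2 0; 1 0 0 0 0; 1 0 0 0 0")

```text
t: 7.8
eef_pos: [636.4, 11.7, 29.2]
orientation: [-3.135, 0.198, 0.001]
force: [-0.1, -0.3, -4.0]
finger_gap: 12.2
```

Call:
jog_arm(moves="1 0 0 0.1 0; 1 0 0 0 0; 1 0 0 0 0")

```text
t: 8.05
eef_pos: [636.8, 11.6, 28.4]
orientation: [-3.135, 0.198, -0.001]
force: [0.5, -0.9, -2.6]
finger_gap: 12.8
```

Call:
jog_arm(moves="1 0 0 0.05 0; 1 0 0 0 0; 1 0 0 0 0")

```text
t: 8.3
eef_pos: [636.8, 11.7, 28.3]
orientation: [-3.135, 0.198, -0.001]
force: [-0.8, -0.5, 0.8]
finger_gap: 12.5
```

Call:
jog_arm(moves="1.8 0 0 0 0; 1.8 0 0 0 0; 2.5 0 0 0 0; 3 0 0 0 0; 3 0 0 0 0; 3 0 0 -0.5 0; 3 0 0 -1 0; 3 0 0 -1.5 0; 3 0 0 -1.5 0; 0 0 0 0 0; 0 0 0 0 0; 0 0 0 0 0")

```text
t: 9.3
eef_pos: [636.2, 11.6, 72.6]
orientation: [-3.135, 0.198, 0.001]
force: [-0.6, 0.1, 0.0]
finger_gap: 0.2
```

```bash
python3 -c "
from h import *
u=np.array([-np.sin(-.122+np.pi)*-1,0]);h=np.array([np.cos(-1.693),np.sin(-1.693)])
c=np.array([637,11.8])
plan(*(c+h*106),-.122);plan(*(c-h*106),-.122)
b=eyes.get_image('scene')
f=lambda c:cv2.resize(c,None,fx=3.5,fy=3.5,interpolation=cv2.INTER_CUBIC)
cv2.imwrite('pics/c6.png',f(b['pixels'][220:390,210:435]))"
```

```text
pos [636.2  11.6  72.6] ang -0.126 z [-0.  0. -1.] turn about tool z -0.004 shift cm in current tool axes [ 0.115 10.575 -0.   ]
pos [636.2  11.6  72.6] ang -0.126 z [-0.  0. -1.] turn about tool z -0.004 shift cm in current tool axes [  0.035 -10.625   0.   ]
```

View pics/c6.png

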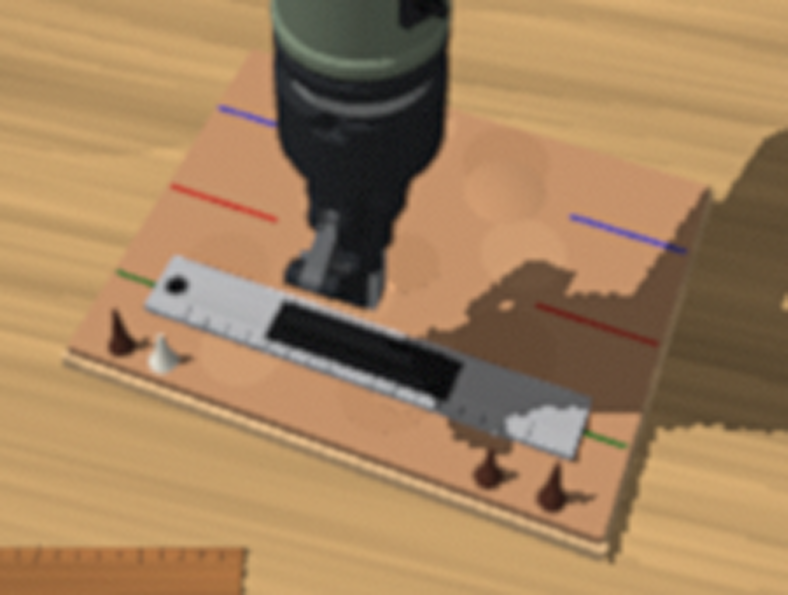

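Call:
jog_arm(moves="0 0.05 2.6 0 -0.004; 0 0 3 0 0; 0 0 3 0 0; 0 0 2 0 0; 0 0 0 1 0; 0 0 0 1.5 0; 0 0 0 1 0; 0 0 0 0.4 0; 0 0 0 0 0; 0 0 0 0 0")

```text
t: 10.18
eef_pos: [624.1, -93.0, 33.4]
orientation: [-3.136, 0.19, 0.001]
force: [0.4, 0.4, 0.6]
finger_gap: 0.0
```

Call:
jog_arm(moves="0 0 0 0.2 0; 0 0 0 0.1 0; 0 0 0 0 0; 0 0 0 0 0")

```text
t: 10.52
eef_pos: [624.3, -93.5, 31.2]
orientation: [-3.136, 0.191, -0.001]
force: [-0.2, 0.4, 0.6]
finger_gap: 0.3
```

Call:
jog_arm(moves="0 0 0 0.1 0; 0 0 0 0 0; 0 0 0 0 0")

```text
t: 10.77
eef_pos: [624.1, -93.6, 29.8]
orientation: [-3.136, 0.192, -0.0]
force: [-0.2, -0.3, -0.3]
finger_gap: 0.2
```

Call:
jog_arm(moves="0 0 0 0.1 0; 0 0 0 0 0; 0 0 0 0 0")

```text
t: 11.02
eef_pos: [624.0, -93.6, 28.7]
orientation: [-3.136, 0.192, 0.0]
force: [0.7, 0.7, 0.1]
finger_gap: 0.1
```

Call:
jog_arm(moves="0 0 0 0.1 0; 0 0 0 0 0; 0 0 0 0.1 0; 0 0 0 0 0; 0 0 0 0 0")

```text
t: 11.43
eef_pos: [624.0, -93.6, 26.7]
orientation: [-3.136, 0.192, 0.0]
force: [0.1, 0.9, 0.1]
finger_gap: 0.1
```

Call:
jog_arm(moves="0 0 0 0.1 0; 0 0 0 0 0; 0 0 0 0 0")

```text
t: 11.68
eef_pos: [624.0, -93.6, 25.7]
orientation: [-3.136, 0.192, 0.0]
force: [-0.1, -0.5, -0.4]
finger_gap: 0.0
```

Call:
jog_arm(moves="0 0 0 0.05 0; 0 0 0 0 0; 0 0 0 0 0")

```text
t: 11.93
eef_pos: [624.1, -93.6, 25.3]
orientation: [-3.136, 0.192, 0.0]
force: [0.2, -0.7, 0.5]
finger_gap: 0.2
```

Call:
jog_arm(moves="0 0 0 0.05 0; 0 0 0 0 0; 0 0 0 0 0")

```text
t: 12.18
eef_pos: [624.1, -93.6, 24.8]
orientation: [-3.136, 0.191, 0.0]
force: [0.8, 0.0, 0.3]
finger_gap: -0.2
```

Call:
jog_arm(moves="0 0 0 0.05 0; 0 0 0 0 0; 0 0 0 0 0")

```text
t: 12.43
eef_pos: [624.1, -93.6, 24.3]
orientation: [-3.136, 0.192, 0.0]
force: [1.3, 1.2, 0.6]
finger_gap: -0.1
```

Call:
jog_arm(moves="0 0 0 0.05 0; 0 0 0 0 0; 0 0 0 0 0")

```text
t: 12.68
eef_pos: [624.2, -93.6, 24.1]
orientation: [-3.136, 0.191, -0.0]
force: [-1.4, -0.2, 2.2]
finger_gap: -0.4
```

Call:
jog_arm(moves="0 0 0 0.03 0; 0 0 0 0 0; 0 0 0 0 0")

```text
t: 12.93
eef_pos: [624.2, -93.6, 24.1]
orientation: [-3.136, 0.192, -0.001]
force: [-1.3, 0.4, 5.2]
finger_gap: -0.1
```

Call:
jog_arm(moves="0 0 0 0.01 0; 0 0 0 0 0; 0 0 0 0 0; 0 0 0 0 0; 0 0 0 0 0; 0 0 0 0 0; 0 0 0 0 0; 0 0 0 0 0; 0 0 0 0 0; 0 0 0 0 0")

```text
t: 13.77
eef_pos: [624.2, -93.6, 24.1]
orientation: [-3.136, 0.192, -0.001]
force: [-0.2, -0.6, 5.0]
finger_gap: -0.4
```

Call:
jog_arm(moves="0 0 0 -0.3 0; 0 0 0 -1 0; 0 0 0 -2 0; 0 0 0 -2 0; 0 0 -3 0 0; 0 0 -3.5 0 0; 0 0 -4 0 0; 0 0 -4 0 0; 0 0 -4 0 0; 0 0 -2.7 0 0; 0 0 0 0 0; 0 0 0 0 0")

```text
t: 14.77
eef_pos: [649.9, 118.4, 76.6]
orientation: [3.136, -0.187, 0.001]
force: [-0.2, -0.1, 0.7]
finger_gap: -0.1
```

```bash
python3 -c "
from h import *
plan(637+.1219*106,11.8+.9925*106,-.122)"
```

```text
pos [649.9 118.4  76.6] ang -0.1189 z [ 0. -0. -1.] turn about tool z 0.0031 shift cm in current tool axes [0.015 0.141 0.   ]
```

Call:
jog_arm(moves="0 0 0.14 1 0; 0 0 0 1.5 0; 0 0 0 1.5 0; 0 0 0 0.5 0; 0 0 0 0 0; 0 0 0 0 0")

```text
t: 15.27
eef_pos: [649.7, 114.3, 31.2]
orientation: [3.135, -0.194, -0.001]
force: [0.1, -0.2, 0.7]
finger_gap: 0.2
```

Call:
jog_arm(moves="0 0 0 0.1 0; 0 0 0 0 0; 0 0 0 0.1 0; 0 0 0 0 0; 0 0 0 0 0")

```text
t: 15.68
eef_pos: [649.8, 115.5, 29.7]
orientation: [-3.136, 0.191, -0.001]
force: [-0.3, -0.0, -0.2]
finger_gap: -0.1
```

Call:
jog_arm(moves="0 0 0 0.1 0; 0 0 0 0 0; 0 0 0 0 0")

```text
t: 15.93
eef_pos: [649.7, 115.5, 28.4]
orientation: [-3.136, 0.191, 0.0]
force: [-0.3, -0.4, -0.2]
finger_gap: 0.1
```

Call:
jog_arm(moves="0 0 0 0.1 0; 0 0 0 0 0; 0 0 0 0 0")

```text
t: 16.18
eef_pos: [649.6, 115.4, 27.3]
orientation: [-3.136, 0.191, 0.0]
force: [-0.6, -0.0, -0.0]
finger_gap: -0.1
```

Call:
jog_arm(moves="0 0 0 0.1 0; 0 0 0 0 0; 0 0 0 0 0")

```text
t: 16.43
eef_pos: [649.7, 115.4, 26.3]
orientation: [-3.136, 0.192, 0.0]
force: [-0.2, -0.6, 0.5]
finger_gap: 0.1
```

Call:
jog_arm(moves="0 0 0 0.1 0; 0 0 0 0 0; 0 0 0 0 0")

```text
t: 16.68
eef_pos: [649.7, 115.4, 25.3]
orientation: [-3.136, 0.191, 0.0]
force: [0.4, -0.4, -0.0]
finger_gap: -0.4
```

Call:
jog_arm(moves="0 0 0 0.08 0; 0 0 0 0 0; 0 0 0 0 0")

```text
t: 16.93
eef_pos: [649.7, 115.4, 24.6]
orientation: [-3.136, 0.191, 0.0]
force: [-0.1, 0.1, -0.4]
finger_gap: -0.3
```

Call:
jog_arm(moves="0 0 0 0.04 0; 0 0 0 0 0; 0 0 0 0 0")

```text
t: 17.18
eef_pos: [649.7, 115.4, 24.2]
orientation: [-3.136, 0.191, 0.0]
force: [-0.2, 0.2, -0.0]
finger_gap: 0.2
```

Call:
jog_arm(moves="0 0 0 0.03 0; 0 0 0 0 0; 0 0 0 0 0")

```text
t: 17.43
eef_pos: [649.8, 115.4, 24.1]
orientation: [-3.136, 0.192, -0.0]
force: [-0.2, 0.7, 1.6]
finger_gap: 0.3
```

Call:
jog_arm(moves="0 0 0 0.05 0; 0 0 0 0 0; 0 0 0 0 0")

```text
t: 17.68
eef_pos: [649.8, 115.4, 24.1]
orientation: [-3.136, 0.192, -0.001]
force: [-1.7, -1.1, 5.4]
finger_gap: -0.3
```

Call:
jog_arm(moves="0 0 0 0 0; 0 0 0 0 0; 0 0 0 0 0; 0 0 0 0 0; 0 0 0 0 0; 0 0 0 0 0; 0 0 0 0 0; 0 0 0 0 0")

```text
t: 18.35
eef_pos: [649.8, 115.4, 24.1]
orientation: [-3.136, 0.192, -0.001]
force: [-1.9, 0.0, 6.1]
finger_gap: 0.2
```

Both ends are firm at the same height (24.1 mm), so green is the sound line. I'll back off and check.

Call:
jog_arm(moves="0 0 0 -0.3 0; 0 0 0 -1 0; 0 0 0 -2.5 0; 0 0 0 -4 0; 0 0 0 -4 0; 0 0 -4 0 0; 0 0 -4 0 0; 0 0 -4 0 0; 0 0 -4 0 0; 0 0 0 0 0; 0 0 0 0 0")

```text
t: 19.27
eef_pos: [668.9, 276.6, 141.3]
orientation: [-3.136, 0.186, -0.0]
force: [-1.3, -0.5, -1.6]
finger_gap: -0.4
```

```bash
python3 -c "
from h import *
plan(637,12,-.122)
cv2.imwrite('pics/t7.png',np.vstack([cv2.resize(eyes.get_image(n)['pixels'],(400,300),interpolation=cv2.INTER_AREA) if n=='x' else cv2.resize(eyes.get_image(n)['pixels'][a:b,c:d],(600,300),interpolation=cv2.INTER_CUBIC) for n,a,b,c,d in(('top',90,290,130,530),('scene',190,390,100,500))]))"
```

```text
pos [668.9 276.6 141.3] ang -0.1184 z [ 0.  0. -1.] turn about tool z 0.0036 shift cm in current tool axes [-4.1000e-02  2.6652e+01 -2.0000e-03]
```

View pics/t7.png

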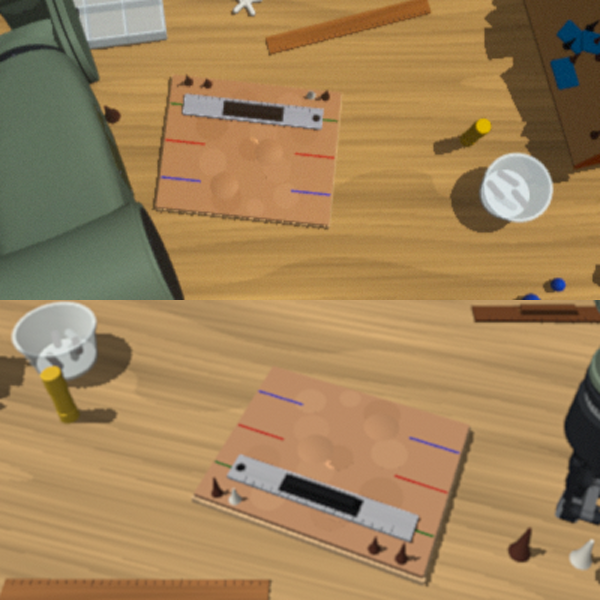

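The straightedge lies centred on the green line, about (253,111) in the top half of the picture. Both cones, the glue stick and the tub are still standing, and the gripper is clear. I'm handing in.

```bash
python3 -c "
from cell import env
print(env.finish_job(), env.read_state()['t'])"
```

```text
the job is handed in; nothing more can be done
the job is handed in; nothing more can be done
```

The steel straightedge is lying on the green line (line_3), centred, and the job is handed in. The arm's clock read about 19 s of the 72 s allowed.

- **Choice of line:** The clay shading suggested swellings on the blue and red lines, so I tried green first. I laid the bar there, lowering it until the table side took its weight, and let go. I did not lay it on blue or red, so their swellings are only seen in the pictures, not felt.
- **Rock test:** I pressed the hole end first with about 5 N for 0.8 s, then the plain end with about 5.5–6 N for 0.7 s. Both were firm at the same height, 24.1 mm, which is the clay face plus the bar's thickness. Neither end gave way.
- **Last checks:** The final pictures show the bar along the green line, with about equal green showing at both ends. The bystanders are still standing, and the gripper is clear of everything.
- **Disagreement:** The two cameras differed by about 2–3 mm in y, so I used the average of the two.

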